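Bond-test a cast hook lever under a keyed contact cap

TASK

Put the cast hook lever on the bond tester: hang it by its eye over the upright post so that it lies flat on the sprung seat, and let go of it. Then set the knurled contact cap over the post, turn it until the keyways hidden inside it drop over the post's pins, and push it down on the lever until the sprung seat is fully home. The test runs only while the cap is pushed home, so finish while still holding it down there, and leave the other things on the bench where they are.

Things in the scene. Friction and masses are not known exactly. Their poses are not given: they have to be found in the camera images.
- board: Plywood work board with a dark rubber mat, 380 mm (x) by 690 mm (y), 20 mm thick, lying on two battens across the trays and fixed; the tester, lever, cap and bystanders stand on it. Origin: centre of its underside; its top is 20 mm above this, 112 mm above the bench.
- lever: Bare cast-aluminium lever, lying flat, about 90 g. Origin: centre of the underside of its eye, z up. Eye: ring 45 mm outside, 29 mm bore, 8 mm thick. Its arm (13 mm wide, 8 mm thick) runs from the eye along its own -x to 67 mm and carries a lug; a short tail runs along +x to 47 mm. It balances near the eye.
- lever_lug (a point): Where to grip the lever: centre of the upstanding lug on its arm, 54 mm along -x from the eye's centre, 16 mm above the underside. The lug is 26 mm long (x), 10 mm wide (y: grip across this), its top 24 mm above the underside.
- cap: Knurled bare-aluminium cap, upright, 44 mm in diameter, 42 mm high, about 140 g; origin: centre of its underside, z up. Closed on top; from below a blind bore 18 mm wide, 29 mm deep, with three keyways 9 mm wide, 120 degrees apart, out to 14 mm from the axis and as deep as the bore. Their angle cannot be seen or known. Grip across any diameter, on the upper half.
- tester: Grey flat instrument case with an aluminium top, 130 mm (x) by 112 mm (y), fixed to the board; origin: centre of its underside, below the post; its front (window, two sockets) looks to its own -x. Top 41 mm above the board, a black disc of 68 mm diameter in the middle 47 mm. On the disc stands the post with a sprung brass seat round its foot.
- post_top (a point): Centre of the top of the tester's fixed upright steel post, 90 mm above the board, z up. Post 16 mm in diameter, the top 5 mm tapering to 10 mm. The cap's underside is 10 mm below this point when the cap rests on the pins (it stays there if let go), 22 mm below when it has dropped over the pins onto the lever, 27 mm below when pushed home.
- pin_level (a point): Point on the post's axis level with the tops of its three radial pins, 10 mm below post_top. The pins, 5 mm thick with domed ends, 120 degrees apart, reach 12.5 mm from the axis; the post may stand at any angle. Turning the cap a third of a turn either way always meets a keyway; within about 0.15 rad it drops.
- seat (a joint): Downward travel of the sprung brass seat: 0 at rest, 0.005 m fully home (hard stop); about 5 N to start, 12 N at the stop; springs back when let go. At rest its flange (48 mm diameter) is 30 mm below post_top; on it a tapered spigot 26 mm wide, 5 mm high, centres the lever's eye.
- capsule_2: bystander: black round receiver capsule, 40 mm, 15 mm high
- capsule_3: bystander: a second such capsule
- hex_key: bystander: L-shaped steel hex key, 108 mm long
- steel_tin: bystander: round steel tin, 69 mm, 40 mm high
- keypad_2: bystander: steel keypad module, 78 x 62 x 18 mm
- torque_driver: bystander: screwdriver with thick handle, 201 mm long

How it is judged:
On the way, in this order (a step that is already met when the one before it is completed fails the run):
1. the lever hangs by its eye on the post, flat on the seat, and has been let go (horizontal distance between lever and post_top below 0.004 m and z of lever in the frame of post_top below -0.027 m and angle between lever's own z axis and vertical below 0.08 rad and contact force between the fingers and lever below 0.1 N), for 0.2 s.
2. the cap's keyways have dropped over the pins (horizontal distance between cap and post_top below 0.004 m and z of cap in the frame of post_top below -0.016 m), for 0.05 s.
At the end, for the whole second after the job is handed in: Still held down by the robot: seat in by over 4 of 5 mm; cap upright (0.08 rad), within 4 mm of the post's axis, underside over 24.5 mm below post_top, at rest, pressing the lever with over 5 N; lever flat (0.08 rad) on the seat, eye within 4 mm of the axis (value of joint seat above 0.004 m and horizontal distance between each of cap, lever and post_top below 0.004 m and z of cap in the frame of post_top below -0.0245 m and angle between each of cap, lever's own z axis and vertical below 0.08 rad and z of lever in the frame of post_top below -0.032 m and contact force between cap and lever above 5 N and contact force between any of the fingers, the arm and cap above 2 N and linear speed of cap below 0.02 m/s); the arm keeps its last pose, push and grip.
It fails at once if one of the other things on the bench is pushed away by more than 30 mm (distance of any of capsule_2, capsule_3, hex_key, steel_tin, keypad_2, torque_driver from where it was at the start of the episode above 0.03 m).
It also fails if it takes over 72 s, if anything falls off the work surface, if the arm or the gripper's body presses on something with over 40 N, if the wrist force passes 120 N, or if a joint passes its speed limit or range.

ROBOT

A 6-joint arm with a two-finger parallel gripper is mounted at the origin on a cart in front of the work surface, level with it; the furniture and walls round the work are solid. World frame = base frame: x ahead of the robot, y to its left, z up, the work surface at z = 0. Lengths are in m, angles in rad, forces in N, time in s.
With the tool pointing down it reaches from about 0.3 to 0.875 m from the base axis. Payload 6.4 kg.
Tool frame: the origin (TCP) lies where the fingers leave the gripper's body, on its centre line; the fingertips stand 73 mm ahead of it and the grasp point (between the pads) lies 54 mm ahead of it; z points along the fingers, y is the line along which they close (so a half turn about z gives the same grasp; the last joint's range is limited). The gripper opens to 85 mm and grips with 20 to 120 N. Pads are 22 mm wide; open, the fingers measure 114 mm over their backs; the gripper's body (76 mm by 85 mm) begins 54 mm behind the grasp point. The pads swing forward as they close: fully open they stand 13 mm farther back than shut.
Start: joints at [0.982, 0.181, 1.607, -0, 1.354, -0.206], TCP at [0.215, 0.533, 0.304] pointing down, gripper open.
Joint ranges: [-2.99, 2.99], [-0.89, 2.07], [0.3, 2.58], [-1.14, 4.28], [0, 2.63], [-3.12, 3.12]. Speed limits (rad/s): [2.57, 2.57, 3.01, 3.14, 3.14, 3.14].

INTERFACE

Orientations are given as a unit quaternion [w, x, y, z].
In Python, from bench import ctrl gives the robot as it stands.
- The arm moves only by the tool carry_out, never from a script. Its argument "steps" is one flat list of numbers, 7 for each row, row after row: the shift along the tool's x, y, z in m, then the turn, a rotation vector about the tool's x, y, z in rad, then the opening, from 0 (shut) to 1 (fully open). In form: [dx, dy, dz, wx, wy, wz, claw, dx, dy, dz, wx, wy, wz, claw, ...]. A call has 1 to 20 rows; each row is the pose to reach, as a shift and turn from the pose commanded when the call began, along the tool's axes at that moment; what a row does not reach only later rows make up. A row lasts 1/10 s, in which the tool goes at most 50 mm and 8.59 degrees, less where a joint would pass 70% of its speed; a pose out of reach is approached as far as the arm can. A call with a gripper value outside its range is refused whole. The fingers move at their own pace and stop on an object; the grip force is fixed at half the most. Time passes only in rows, so rows that repeat a pose let the fingers close. It gives the time, the measured TCP pose, the force, the opening and the grip force at its end, in the units of the state.
- ctrl.get_obs(): the state, without advancing time (a new reading comes with each control period).
- ctrl.camera(name): name is "scene" or "side" or "wrist"; returns the picture (420x560x3 uint8, red, green, blue); there is no depth.
- ctrl.camera_params(name): a dict with "vertical_fov" (degrees; the focal length in pixels is half the picture's height over the tangent of half this angle, whatever the lens; pixels are square), "cx", "cy" (the principal point, pixels), "cam_to_world" (4x4, takes a point from camera to world coordinates); the wrist camera has in their place "hand_eye" (4x4, takes a point from camera to tool coordinates, whose origin is the TCP and whose axes are the flange's). Camera axes: x right, y down, z forward; pixel columns grow to the right and rows downward; lengths in m; the calibration is good to about 2 mm. A picture is of the moment at which its call begins: read the wrist's pose just before it. camera_params takes no time and is no camera call.
- ctrl.hand_in(): hands the job in; it is judged then, once.
The state is a dict: "time_s": time; "q": joint angles; "dq": joint speeds; "joint_efforts": joint torques, N m; "eef_pos": TCP position; "eef_rot": TCP orientation; "wrist_force": force on the tool from outside, world axes, zero at the start; "torque": the same for the moment, N m; "opening": opening from 0.0 (shut) to 1.0 (fully open); "grasp_force": force on a finger pad.
Only numpy, scipy, OpenCV 4.12 (cv2) and the standard library are available. Lean on these libraries where they do the work, as an engineer would, in place of code of your own. Each camera call takes 0.05 s, during which the arm holds its last target. There are 200 camera calls.

## Working session

There is one attempt and no reset: what is moved stays moved. The work goes in short steps, Python scripts to look and compute and a tool call to move; the robot and the scene stay as the last step left them, time stands still between calls to the robot, and variables do not carry over. Pictures are saved under pics/ and viewed, at most 10 in all, crops included, and the job is handed in when it is done.

Besides the shell and the picture viewer there is one more tool, called after "Request:" as name(argument=value, ...) on one line, values as JSON. carry_out: Moves the arm, as the interface text tells. Its arguments: {"type":"object","properties":{"steps":{"type":"array"}},"required":["steps"]}

```bash
mkdir -p pics; ls; cat > h.py <<'E'
import numpy as np, cv2
from bench import ctrl
from scipy.spatial.transform import Rotation as R
def Rq(q): return R.from_quat([q[1],q[2],q[3],q[0]])
def snap(name,fn):
    o=ctrl.get_obs(); im=ctrl.camera(name); np.savez(fn.replace('.png','.npz'),p=o['eef_pos'],q=o['eef_rot'])
    cv2.imwrite(fn,cv2.cvtColor(im,cv2.COLOR_RGB2BGR)); return im
def cam(name,fn):
    c=ctrl.camera_params(name)
    f=210/np.tan(np.radians(c['vertical_fov'])/2)
    if 'cam_to_world' in c: T=np.array(c['cam_to_world'])
    else:
        d=np.load(fn.replace('.png','.npz')); W=np.eye(4); W[:3,:3]=Rq(d['q']).as_matrix(); W[:3,3]=d['p']; T=W@np.array(c['hand_eye'])
    return f,c['cx'],c['cy'],T
def ray(name,fn,u,v):
    f,cx,cy,T=cam(name,fn); return T[:3,3],T[:3,:3]@np.array([(u-cx)/f,(v-cy)/f,1])
def atz(name,fn,u,v,z):
    o,d=ray(name,fn,u,v); return o+d*(z-o[2])/d[2]
def proj(name,fn,p):
    f,cx,cy,T=cam(name,fn); c=T[:3,:3].T@(np.array(p)-T[:3,3]); return c[:2]/c[2]*f+[cx,cy]
def st():
    o=ctrl.get_obs(); print({k:np.round(o[k],4).tolist() for k in ['time_s','q','eef_pos','eef_rot','wrist_force','opening','grasp_force']})
def tool(p):  # world shift/point to tool-frame shift of TCP from now
    o=ctrl.get_obs(); return Rq(o['eef_rot']).inv().apply(np.array(p)-o['eef_pos'])
E
python3 - <<'E'
from h import *
st()
a=snap('scene','pics/s1.png');b=snap('side','pics/d1.png');c=snap('wrist','pics/w1.png')
for n in ['scene','side','wrist']:
    p=ctrl.camera_params(n);print(n,{k:np.round(v,3).tolist() for k,v in p.items()})
E
```

```text
pics
{'time_s': 0.0, 'q': [0.9817, 0.1815, 1.608, 0.0, 1.3538, -0.2063], 'eef_pos': [0.2145, 0.533, 0.303], 'eef_rot': [-0.0004, 0.1902, 0.9817, -0.0008], 'wrist_force': [-0.3307, -0.0537, -0.2228], 'opening': 1.0016, 'grasp_force': 0.0}
scene {'vertical_fov': 51.01, 'cx': 284.881, 'cy': 208.023, 'cam_to_world': [[-0.487, -0.766, 0.42, 0.061], [-0.873, 0.419, -0.249, 0.23], [0.015, -0.488, -0.873, 1.136], [0.0, 0.0, 0.0, 1.0]]}
side {'vertical_fov': 46.936, 'cx': 276.999, 'cy': 209.148, 'cam_to_world': [[-0.998, -0.043, 0.041, 0.481], [-0.057, 0.512, -0.857, 1.066], [0.016, -0.858, -0.513, 0.858], [0.0, 0.0, 0.0, 1.0]]}
wrist {'vertical_fov': 58.712, 'cx': 274.808, 'cy': 207.409, 'hand_eye': [[0.0, -0.955, -0.298, 0.077], [1.0, -0.0, 0.001, 0.0], [-0.001, -0.298, 0.955, -0.07], [0.0, 0.0, 0.0, 1.0]]}
```

View pics/s1.png

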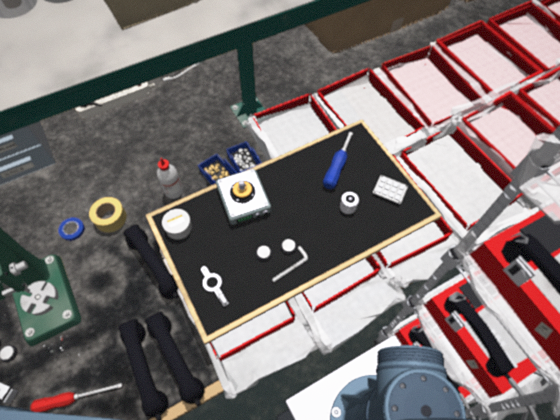

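View pics/d1.png

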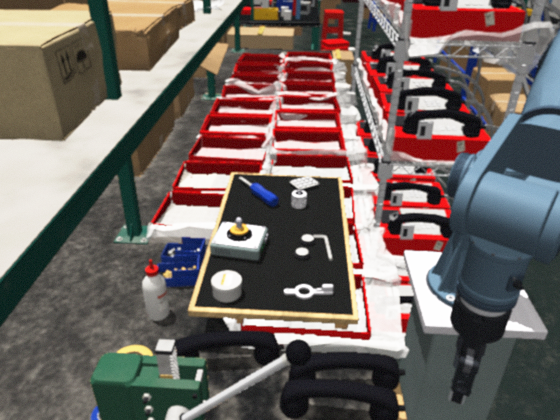

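The scene view shows the tester at (243,190) with its post near (240,185), the lever at (212,285), the cap at (349,203), the tin at (176,223), the capsules at (264,252) and (288,245), and the hex key, driver and keypad. I'll enlarge these next.

```bash
cat >> h.py <<'E'
def mosaic(items,out,w=264,h=290,k=6):
    ts=[]
    for fn,u,v in items:
        im=cv2.imread(fn); a,b=w//k,h//k; x0=int(u-a//2);y0=int(v-b//2)
        t=cv2.resize(im[y0:y0+b,x0:x0+a],(a*k,b*k),interpolation=cv2.INTER_CUBIC)
        for i in range(0,a,10): cv2.putText(t,str(x0+i),(i*k,8),0,.3,(0,255,255));cv2.line(t,(i*k+k//2,9),(i*k+k//2,15),(0,255,255))
        for i in range(0,b,10): cv2.putText(t,str(y0+i),(0,i*k+k//2),0,.3,(0,255,0));cv2.line(t,(20,i*k+k//2),(26,i*k+k//2),(0,255,0))
        ts.append(cv2.copyMakeBorder(t,0,4,0,2,cv2.BORDER_CONSTANT,value=(0,0,255)))
    cv2.imwrite(out,np.vstack([np.hstack(ts[i:i+3]) for i in range(0,len(ts),3)]))
E
python3 - <<'E'
from h import *
s,d='pics/s1.png','pics/d1.png'
mosaic([(s,214,286),(s,243,192),(s,349,203),(d,308,291),(d,239,235),(d,299,199)],'pics/m1.png')
E
```

```text
(no output)
```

View pics/m1.png

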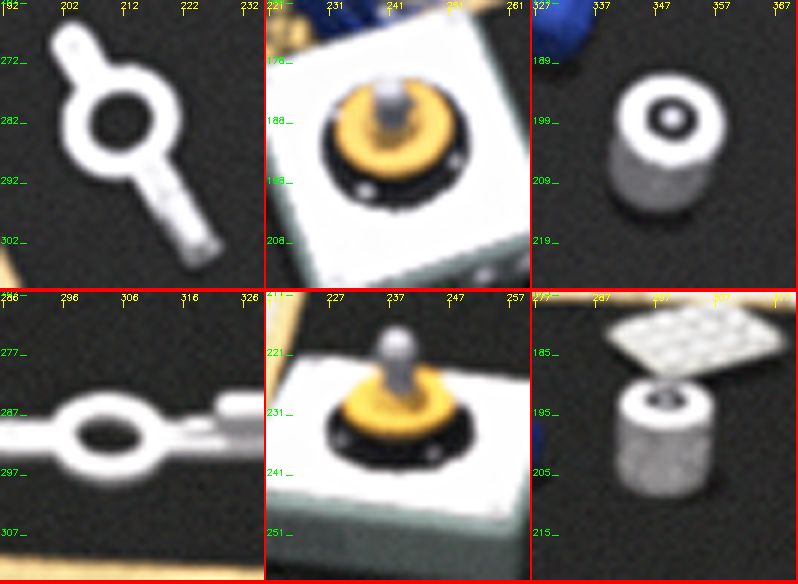

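Readings from the enlarged crops:

| Point | Scene (px) | Side (px) |
|---|---|---|
| Lever eye | (211.8,281.8) | (303.7,290.7) |
| Lever tail end | (203.5,268) | – |
| Lever arm end | (225,303) | – |
| Post top | (241.2,182) | (238,217.3) |
| Cap top | (349.7,198.2) | (298.7,192.5) |

```bash
python3 - <<'E'
from h import *
s,d='pics/s1.png','pics/d1.png'
def two(n,a,b,z):
    print(n,'scene',atz('scene',s,*a,z).round(4),'side',atz('side',d,*b,z).round(4))
two('eye',(211.8,281.8),(303.7,290.7),.118)
two('post',(241.2,182),(238,217.3),.202)
two('cap',(349.7,198.2),(298.7,192.5),.154)
print('tail',atz('scene',s,203.5,268,.12),'arm',atz('scene',s,225,303,.125))
print('seatflange',atz('scene',s,241.3,189,.172))
st()
E
```

```text
eye scene [0.4567 0.1938 0.118 ] side [0.4564 0.1947 0.118 ]
post scene [0.6279 0.023  0.202 ] side [0.63  0.02  0.202]
cap scene [ 0.4777 -0.2123  0.154 ] side [ 0.4769 -0.2119  0.154 ]
tail [0.49803966 0.19692254 0.12      ] arm [0.39161282 0.18874529 0.125     ]
seatflange [0.62690305 0.02563194 0.172     ]
{'time_s': 0.15, 'q': [0.9817, 0.1814, 1.6078, -0.0, 1.3538, -0.2063], 'eef_pos': [0.2146, 0.5331, 0.3032], 'eef_rot': [-0.0003, 0.1902, 0.9817, -0.0006], 'wrist_force': [0.038, -0.0126, -0.7442], 'opening': 0.9986, 'grasp_force': 0.0}
```

Both cameras agree to 1–3 mm: the eye is at (0.457,0.194) with yaw about 0.075, the post at (0.629,0.022) and the cap at (0.477,-0.212). I'll grip the lug with tool x pointing toward the eye, so the wrist camera sees the eye and the post. First I move above the lug.

Request:
carry_out(steps=[-0.302,-0.248,0.013,0,0,2.683,1,-0.302,-0.248,0.013,0,0,2.683,1,-0.302,-0.248,0.013,0,0,2.683,1,-0.302,-0.248,0.013,0,0,2.683,1,-0.302,-0.248,0.013,0,0,2.683,1,-0.302,-0.248,0.013,0,0,2.683,1,-0.302,-0.248,0.013,0,0,2.683,1,-0.302,-0.248,0.013,0,0,2.683,1,-0.302,-0.248,0.013,0,0,2.683,1,-0.302,-0.248,0.013,0,0,2.683,1,-0.302,-0.248,0.013,0,0,2.683,1,-0.302,-0.248,0.013,0,0,2.683,1,-0.302,-0.248,0.013,0,0,2.683,1,-0.302,-0.248,0.013,0,0,2.683,1,-0.302,-0.248,0.013,0,0,2.683,1,-0.302,-0.248,0.013,0,0,2.683,1,-0.302,-0.248,0.013,0,0,2.683,1,-0.302,-0.248,0.013,0,0,2.683,1,-0.302,-0.248,0.013,0,0,2.683,1,-0.302,-0.248,0.013,0,0,2.683,1])

```text
time_s: 2.15
eef_pos: [0.4022, 0.1905, 0.2908]
eef_rot: [0.0, 0.999, 0.04, -0.0]
wrist_force: [-0.0, -1.3, 0.3]
opening: 1.004
grasp_force: 0.0
```

```bash
python3 - <<'E'
from h import *
st()
w='pics/w2.png'; im=snap('wrist',w)
for n,p in [('eye',(.4566,.1942,.12)),('lugtop',(.4027,.19,.136)),('post',(.629,.0215,.202))]: print(n,proj('wrist',w,p))
E
```

```text
{'time_s': 2.15, 'q': [0.1745, -0.1082, 1.9329, 0.0, 1.3172, 1.6659], 'eef_pos': [0.4022, 0.1905, 0.2908], 'eef_rot': [0.0, 0.9992, 0.0397, -0.0001], 'wrist_force': [-0.0182, -1.3479, 0.2922], 'opening': 1.0038, 'grasp_force': 0.0}
eye [277.22979676 124.86815593]
lugtop [277.05712165 214.22765113]
post [ 910.68498002 -398.8066257 ]
```

View pics/w2.png

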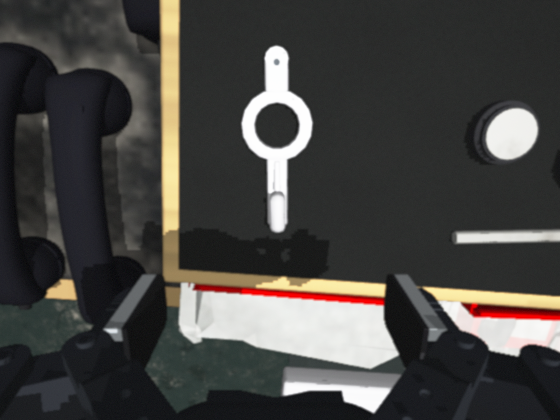

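The picture shows the eye at (277,126) against a predicted (277.2,124.9), the lug at about (277.5,211), and the lever's axis vertical in the image, so everything lines up. I'll descend and grip.

Request:
carry_out(steps=[0.001,0,0.04,0,0,0,1,0.001,0,0.075,0,0,0,1,0.001,0,0.095,0,0,0,0.7,0.001,0,0.102,0,0,0,0.5,0.001,0,0.102,0,0,0,0.3,0.001,0,0.102,0,0,0,0,0.001,0,0.102,0,0,0,0,0.001,0,0.102,0,0,0,0,0.001,0,0.102,0,0,0,0,0.001,0,0.102,0,0,0,0,0.001,0,0.102,0,0,0,0,0.001,0,0.102,0,0,0,0])

```text
time_s: 3.4
eef_pos: [0.4043, 0.1908, 0.1905]
eef_rot: [-0.0, 0.999, 0.038, 0.001]
wrist_force: [-1.1, -0.9, 6.9]
opening: 0.111
grasp_force: 58.8
```

Request:
carry_out(steps=[0,0,-0.03,0,0,0,0,0,0,-0.075,0,0,0,0,0,0,-0.12,0,0,0,0,0.02,0.025,-0.12,0,0,0,0,0.045,0.053,-0.12,0,0,0,0,0.07,0.083,-0.12,0,0,0,0,0.095,0.112,-0.12,0,0,0,0,0.12,0.141,-0.12,0,0,0,0,0.14,0.164,-0.12,0,0,0,0,0.153,0.178,-0.12,0,0,0,0,0.158,0.185,-0.12,0,0,0,0,0.158,0.185,-0.12,0,0,0,0,0.158,0.185,-0.12,0,0,0,0])

```text
time_s: 4.7
eef_pos: [0.5742, 0.0188, 0.3089]
eef_rot: [-0.0, 0.999, 0.038, -0.0]
wrist_force: [0.7, -0.0, -0.2]
opening: 0.11
grasp_force: 58.7
```

```bash
python3 - <<'E'
from h import *
st()
w='pics/w3.png'; im=snap('wrist',w); o=ctrl.get_obs(); z=o['eef_pos'][2]
for n,p in [('post',(.629,.0215,.202)),('flange',(.629,.0215,.172)),('disc',(.629,.0215,.159))]: print(n,proj('wrist',w,p))
p=Rq(o['eef_rot']).apply([.0523,0,.0785-.004])+o['eef_pos'];print('eye mid',p,proj('wrist',w,p))
E
```

```text
{'time_s': 4.7, 'q': [-0.174, 0.1757, 1.6026, 0.0003, 1.3639, 1.3205], 'eef_pos': [0.5742, 0.0188, 0.3089], 'eef_rot': [-0.0002, 0.9993, 0.0381, -0.0003], 'wrist_force': [0.7025, -0.0265, -0.1864], 'opening': 0.1099, 'grasp_force': 58.6561}
post [279.77059448 136.06506872]
flange [279.13517705 129.6838125 ]
disc [278.9122947  127.44548958]
eye mid [0.62624288 0.02304505 0.23441081] [276.17708786 152.6590521 ]
```

View pics/w3.png

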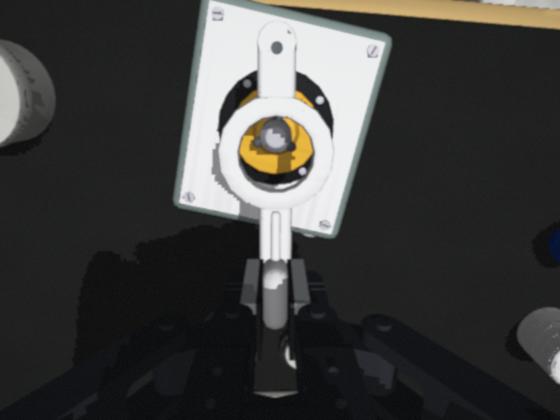

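The eye ring is centred at (276,152), matching the prediction. The post top sits near (275,133), a few mm off the estimate, so I'll enlarge this area.

```bash
python3 - <<'E'
from h import *
mosaic([('pics/w3.png',276,140)],'pics/m2.png',w=720,h=580,k=6)
E
```

```text
(no output)
```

View pics/m2.png

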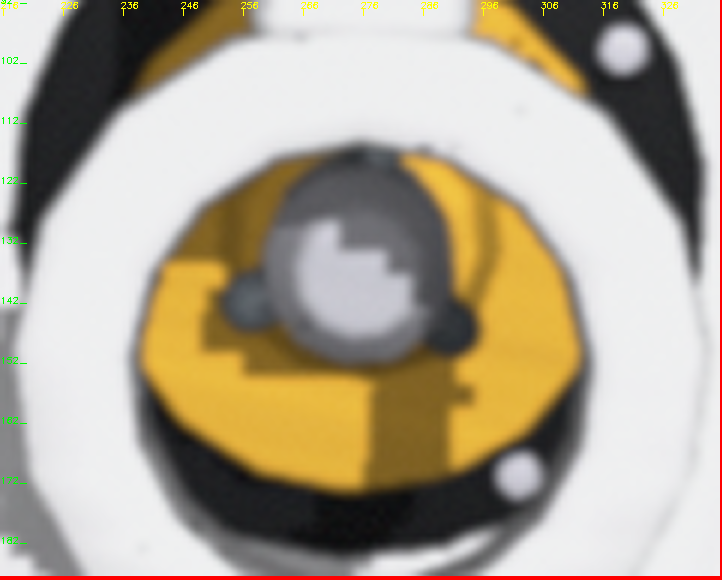

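```bash
python3 - <<'E'
from h import *
w='pics/w3.png'
o=ctrl.get_obs()
p=atz('wrist',w,274.7,137.7,.202); e=atz('wrist',w,276,151.7,o['eef_pos'][2]-.0785+.004)
print('post',p,'eye',e,'tool shift',Rq(o['eef_rot']).inv().apply(p-e)); 
E
```

```text
post [0.62806539 0.02380358 0.202     ] eye [0.62661057 0.02314218 0.23443152] tool shift [ 0.00151404 -0.00053477  0.03243115]
```

Request:
carry_out(steps=[0.0015,-0.0005,0.005,0,0,0,0,0.0015,-0.0005,0.015,0,0,0,0,0.0015,-0.0005,0.025,0,0,0,0,0.0015,-0.0005,0.031,0,0,0,0,0.0015,-0.0005,0.037,0,0,0,0,0.0015,-0.0005,0.043,0,0,0,0,0.0015,-0.0005,0.048,0,0,0,0,0.0015,-0.0005,0.051,0,0,0,0,0.0015,-0.0005,0.051,0,0,0,0])

```text
time_s: 5.65
eef_pos: [0.5761, 0.0187, 0.2574]
eef_rot: [-0.0, 0.999, 0.038, -0.0]
wrist_force: [0.9, 0.0, -0.3]
opening: 0.109
grasp_force: 58.7
```

Request:
carry_out(steps=[0,0,0.003,0,0,0,0,0,0,0.005,0,0,0,0,0,0,0.006,0,0,0,0,0,0,0.007,0,0,0,0,0,0,0.007,0,0,0,0])

```text
time_s: 6.15
eef_pos: [0.5763, 0.0187, 0.2509]
eef_rot: [0.0, 0.999, 0.038, 0.0]
wrist_force: [-0.4, 0.0, -0.2]
opening: 0.114
grasp_force: 58.8
```

Request:
carry_out(steps=[0,0,0,0,0,0,0.3,0,0,0,0,0,0,0.5,0,0,0,0,0,0,0.5,0,0,0,0,0,0,0.5,0,0,-0.01,0,0,0,0.5,0,0,-0.03,0,0,0,0.5,0,0,-0.06,0,0,0,0.5,0,0,-0.08,0,0,0,0.5,0,0,-0.08,0,0,0,0.5])

```text
time_s: 7.05
eef_pos: [0.5779, 0.0185, 0.3355]
eef_rot: [0.001, 0.999, 0.038, 0.004]
wrist_force: [0.3, 0.4, 0.4]
opening: 0.501
grasp_force: 0.0
```

```bash
python3 - <<'E'
from h import *
st()
w='pics/w4.png'; im=snap('wrist',w)
for n,p in [('post',(.628,.0238,.202)),('eyetop',(.628,.0238,.180)),('lugtop',(.628-.0538,.0238-.004,.196))]: print(n,proj('wrist',w,p))
E
```

```text
{'time_s': 7.05, 'q': [-0.1731, 0.1586, 1.568, -0.0, 1.4075, 1.3217], 'eef_pos': [0.5779, 0.0185, 0.3355], 'eef_rot': [0.0008, 0.9993, 0.0379, 0.0036], 'wrist_force': [0.3224, 0.415, 0.3524], 'opening': 0.5007, 'grasp_force': 0.0}
post [273.21805436 140.56041086]
eyetop [273.32809782 136.16268467]
lugtop [273.19767656 230.39887656]
```

View pics/w4.png

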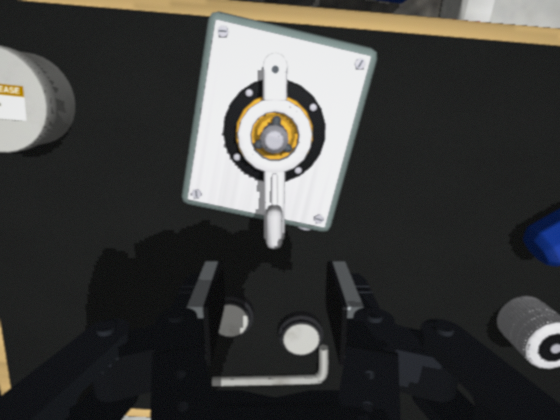

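The lever hangs on the post: its eye is at (274,135) against a predicted (273.3,136.2), it lies flat on the brass seat, and the fingers are clear. Next I check the clearance round the cap.

```bash
python3 - <<'E'
from h import *
s='pics/s1.png'
for n,u,v,z in [('kp',373,190,.13),('kp',383,177,.13),('kp',408,184,.13),('kp',396,203,.13),('drv',326,186,.13),('drv',334,189,.13),('drv',346,155,.13)]: print(n,atz('scene',s,u,v,z).round(3))
p=(.4775,-.212,.335); st(); print(tool(p))
E
```

```text
kp [ 0.479 -0.292  0.13 ]
kp [ 0.501 -0.34   0.13 ]
kp [ 0.449 -0.387  0.13 ]
kp [ 0.417 -0.323  0.13 ]
drv [ 0.551 -0.188  0.13 ]
drv [ 0.532 -0.202  0.13 ]
drv [ 0.611 -0.292  0.13 ]
{'time_s': 7.1, 'q': [-0.1732, 0.1603, 1.5708, -0.0, 1.4063, 1.3217], 'eef_pos': [0.5771, 0.0186, 0.3332], 'eef_rot': [0.0004, 0.9993, 0.0379, 0.0021], 'wrist_force': [-0.4115, -0.2532, -0.5616], 'opening': 0.5026, 'grasp_force': 0.0}
[-0.11676169  0.22241744 -0.00206738]
```

Request:
carry_out(steps=[-0.02,0.04,-0.002,0,0,0,0.85,-0.042,0.08,-0.002,0,0,0,0.85,-0.064,0.122,-0.002,0,0,0,0.85,-0.086,0.164,-0.002,0,0,0,0.85,-0.103,0.197,-0.002,0,0,0,0.85,-0.113,0.216,0.01,0,0,0,0.85,-0.117,0.222,0.03,0,0,0,0.85,-0.117,0.222,0.045,0,0,0,0.85,-0.117,0.222,0.05,0,0,0,0.85,-0.117,0.222,0.05,0,0,0,0.85,-0.117,0.222,0.05,0,0,0,0.85,-0.117,0.222,0.05,0,0,0,0.85])

```text
time_s: 8.3
eef_pos: [0.4769, -0.2114, 0.2817]
eef_rot: [0.0, 0.999, 0.038, 0.001]
wrist_force: [0.0, 0.0, -0.5]
opening: 0.851
grasp_force: 0.0
```

```bash
python3 - <<'E'
from h import *
st()
w='pics/w5.png'; im=snap('wrist',w)
print(proj('wrist',w,(.4775,-.212,.154)))
E
```

```text
{'time_s': 8.3, 'q': [-0.6451, 0.0822, 1.7638, -0.0, 1.2942, 0.8493], 'eef_pos': [0.4769, -0.2114, 0.2817], 'eef_rot': [0.0005, 0.9993, 0.0382, 0.0006], 'wrist_force': [0.0213, 0.0305, -0.4645], 'opening': 0.851, 'grasp_force': 0.0}
[277.13649301 229.57725902]
```

View pics/w5.png

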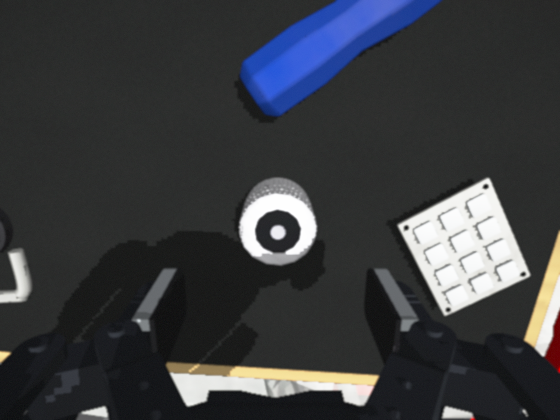

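The cap's top is at (278,231.5) against a predicted (277,229.6), within 1 mm. I'll descend and grip.

Request:
carry_out(steps=[0,0.0005,0.03,0,0,0,0.85,0,0.0005,0.065,0,0,0,0.85,0,0.0005,0.08,0,0,0,0.85,0,0.0005,0.086,0,0,0,0.7,0,0.0005,0.086,0,0,0,0.6,0,0.0005,0.086,0,0,0,0.3,0,0.0005,0.086,0,0,0,0.1,0,0.0005,0.086,0,0,0,0,0,0.0005,0.086,0,0,0,0,0,0.0005,0.086,0,0,0,0])

```text
time_s: 9.35
eef_pos: [0.4772, -0.2124, 0.1962]
eef_rot: [0.001, 0.999, 0.038, 0.001]
wrist_force: [-0.4, 1.4, 7.1]
opening: 0.483
grasp_force: 61.2
```

Request:
carry_out(steps=[0,0,-0.03,0,0,0,0,0,0,-0.075,0,0,0,0,0,0,-0.115,0,0,0,0,0.015,-0.02,-0.125,0,0,0,0,0.038,-0.05,-0.125,0,0,0,0,0.065,-0.086,-0.125,0,0,0,0,0.092,-0.122,-0.125,0,0,0,0,0.119,-0.158,-0.125,0,0,0,0,0.142,-0.189,-0.125,0,0,0,0,0.158,-0.211,-0.125,0,0,0,0,0.166,-0.221,-0.125,0,0,0,0,0.168,-0.224,-0.125,0,0,0,0,0.168,-0.224,-0.125,0,0,0,0,0.168,-0.224,-0.125,0,0,0,0])

```text
time_s: 10.75
eef_pos: [0.6266, 0.0228, 0.3198]
eef_rot: [0.0, 0.999, 0.037, -0.0]
wrist_force: [0.6, 0.5, -1.8]
opening: 0.486
grasp_force: 61.2
```

```bash
python3 - <<'E'
from h import *
st()
snap('wrist','pics/w6.png');snap('side','pics/d6.png');snap('scene','pics/s6.png')
print(tool((.628,.0238,.2862)))
im=cv2.imread('pics/w6.png'); a=cv2.resize(im[90:330,180:380],None,fx=2,fy=2,interpolation=3)
b=cv2.resize(cv2.imread('pics/d6.png')[165:260,200:280],None,fx=5,fy=5,interpolation=3)
cv2.imwrite('pics/m3.png',np.hstack([a,b[:480] if len(b)>=480 else cv2.copyMakeBorder(b,0,480-len(b),0,0,0)]))
E
```

```text
{'time_s': 10.75, 'q': [-0.1524, 0.2827, 1.4516, -0.0005, 1.4078, 1.344], 'eef_pos': [0.6266, 0.0228, 0.3198], 'eef_rot': [0.0002, 0.9993, 0.0372, -0.0003], 'wrist_force': [0.625, 0.4796, -1.7571], 'opening': 0.4857, 'grasp_force': 61.1607}
[ 0.00133804 -0.00077488  0.03389675]
```

View pics/m3.png

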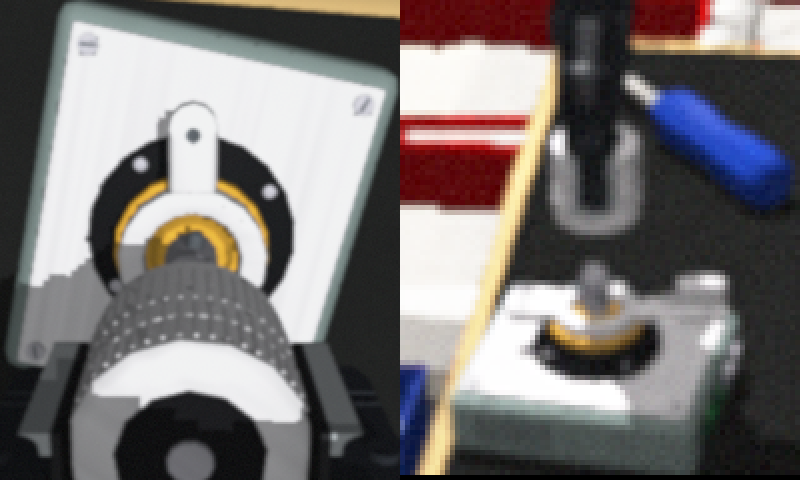

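The lever lies flat on the seat and the cap is held upright just above the post. I'll lower it onto the pins.

Request:
carry_out(steps=[0.0013,-0.0008,0.008,0,0,0,0,0.0013,-0.0008,0.014,0,0,0,0,0.0013,-0.0008,0.02,0,0,0,0,0.0013,-0.0008,0.026,0,0,0,0,0.0013,-0.0008,0.032,0,0,0,0,0.0013,-0.0008,0.037,0,0,0,0,0.0013,-0.0008,0.04,0,0,0,0,0.0013,-0.0008,0.042,0,0,0,0,0.0013,-0.0008,0.044,0,0,0,0,0.0013,-0.0008,0.044,0,0,0,0])

```text
time_s: 11.9
eef_pos: [0.6287, 0.0245, 0.2761]
eef_rot: [0.0, 0.999, 0.038, 0.001]
wrist_force: [2.2, -4.0, -0.9]
opening: 0.49
grasp_force: 61.3
```

Request:
carry_out(steps=[0.0003,0.0008,0.001,0,0,0,0,0.0003,0.0008,0.002,0,0,0,0,0.0003,0.0008,0.002,0,0,0,0])

```text
time_s: 12.2
eef_pos: [0.629, 0.0243, 0.2756]
eef_rot: [0.0, 0.999, 0.038, 0.001]
wrist_force: [0.6, -1.4, 8.3]
opening: 0.483
grasp_force: 62.0
```

It rests on the pins with 8 N. I'll turn it in short arcs under a light push.

Request:
carry_out(steps=[0,0.0003,0.001,0,0,-0.04,0,0,0.0003,0.001,0,0,-0.08,0,0,0.0003,0.001,0,0,-0.12,0,0,0.0003,0.001,0,0,-0.16,0,0,0.0003,0.001,0,0,-0.2,0,0,0.0003,0.001,0,0,-0.24,0,0,0.0003,0.001,0,0,-0.28,0,0,0.0003,0.001,0,0,-0.32,0,0,0.0003,0.001,0,0,-0.32,0])

```text
time_s: 13.1
eef_pos: [0.6292, 0.024, 0.2756]
eef_rot: [0.0, 0.98, 0.197, 0.001]
wrist_force: [-1.7, -1.2, 11.1]
opening: 0.489
grasp_force: 62.3
```

```bash
python3 - <<'E'
from h import *
st(); print(ctrl.get_obs()['torque'])
E
```

```text
{'time_s': 13.1, 'q': [-0.1501, 0.3232, 1.4911, 0.0001, 1.3245, 1.0235], 'eef_pos': [0.6292, 0.024, 0.2756], 'eef_rot': [0.0004, 0.9804, 0.1973, 0.0013], 'wrist_force': [-1.6994, -1.2147, 11.1119], 'opening': 0.4887, 'grasp_force': 62.2676}
[-0.30299212  0.34499758 -0.03617767]
```

Request:
carry_out(steps=[0,0,0,0,0,-0.04,0,0,0,0,0,0,-0.08,0,0,0,0,0,0,-0.12,0,0,0,0,0,0,-0.16,0,0,0,0,0,0,-0.2,0,0,0,0,0,0,-0.24,0,0,0,0,0,0,-0.28,0,0,0,0,0,0,-0.32,0,0,0,0,0,0,-0.32,0])

```text
time_s: 14.0
eef_pos: [0.6292, 0.024, 0.2756]
eef_rot: [0.001, 0.936, 0.351, 0.001]
wrist_force: [-2.1, -1.3, 11.7]
opening: 0.488
grasp_force: 62.2
```

Request:
carry_out(steps=[0,0,0,0,0,-0.04,0,0,0,0,0,0,-0.08,0,0,0,0,0,0,-0.12,0,0,0,0,0,0,-0.16,0,0,0,0,0,0,-0.2,0,0,0,0,0,0,-0.24,0,0,0,0,0,0,-0.28,0,0,0,0,0,0,-0.32,0,0,0,0,0,0,-0.32,0])

```text
time_s: 14.9
eef_pos: [0.6292, 0.024, 0.2755]
eef_rot: [0.001, 0.869, 0.496, 0.001]
wrist_force: [-1.9, -0.9, 11.5]
opening: 0.489
grasp_force: 62.2
```

Request:
carry_out(steps=[0,0,0,0,0,-0.04,0,0,0,0,0,0,-0.08,0,0,0,0,0,0,-0.12,0,0,0,0,0,0,-0.16,0,0,0,0,0,0,-0.2,0,0,0,0,0,0,-0.24,0,0,0,0,0,0,-0.28,0,0,0,0,0,0,-0.32,0,0,0,0,0,0,-0.32,0])

```text
time_s: 15.8
eef_pos: [0.6289, 0.0241, 0.2747]
eef_rot: [0.001, 0.778, 0.628, 0.001]
wrist_force: [-1.5, -1.5, 7.9]
opening: 0.484
grasp_force: 61.8
```

The TCP has dropped 0.8 mm and the force has fallen, so the keyway edge seems to be coming over the pins. I'll turn on slowly.

Request:
carry_out(steps=[0,0,0.001,0,0,-0.03,0,0,0,0.001,0,0,-0.06,0,0,0,0.001,0,0,-0.09,0,0,0,0.001,0,0,-0.12,0,0,0,0.001,0,0,-0.12,0])

```text
time_s: 16.3
eef_pos: [0.6291, 0.0236, 0.2724]
eef_rot: [0.001, 0.74, 0.673, 0.0]
wrist_force: [3.1, -3.9, 0.8]
opening: 0.488
grasp_force: 61.5
```

It is free to go down. I'll lower it gently with a little more turn.

Request:
carry_out(steps=[0,0,0.001,0,0,-0.03,0,0,0,0.002,0,0,-0.06,0,0,0,0.003,0,0,-0.06,0,0,0,0.004,0,0,-0.06,0,0,0,0.004,0,0,-0.06,0])

```text
time_s: 16.8
eef_pos: [0.6287, 0.0237, 0.2674]
eef_rot: [0.0, 0.72, 0.694, -0.0]
wrist_force: [4.5, -5.1, -1.1]
opening: 0.485
grasp_force: 61.3
```

```bash
python3 - <<'E'
from h import *
st(); print(ctrl.get_obs()['torque'])
E
```

```text
{'time_s': 16.8, 'q': [-0.1505, 0.331, 1.4981, -0.0003, 1.3124, -0.115], 'eef_pos': [0.6287, 0.0237, 0.2674], 'eef_rot': [0.0001, 0.7195, 0.6945, -0.0001], 'wrist_force': [4.4969, -5.1162, -1.0792], 'opening': 0.4852, 'grasp_force': 61.31}
[-0.83836392 -0.70457307  0.02114579]
```

Request:
carry_out(steps=[-0.0007,0.0007,0.002,0,0,0,0,-0.0007,0.0007,0.004,0,0,0,0,-0.0007,0.0007,0.006,0,0,0,0,-0.0007,0.0007,0.008,0,0,0,0,-0.0007,0.0007,0.009,0,0,0,0,-0.0007,0.0007,0.01,0,0,0,0,-0.0007,0.0007,0.01,0,0,0,0])

```text
time_s: 17.5
eef_pos: [0.6291, 0.0231, 0.2592]
eef_rot: [0.0, 0.719, 0.695, -0.0]
wrist_force: [-3.8, -4.0, 10.8]
opening: 0.485
grasp_force: 62.0
```

Request:
carry_out(steps=[-0.0005,-0.0003,0.001,0,0,0,0,-0.0005,-0.0003,0.002,0,0,0,0,-0.0005,-0.0003,0.003,0,0,0,0,-0.0005,-0.0003,0.003,0,0,0,0,-0.0005,-0.0003,0.003,0,0,0,0])

```text
time_s: 18.0
eef_pos: [0.6291, 0.023, 0.2591]
eef_rot: [0.001, 0.719, 0.695, 0.0]
wrist_force: [-9.1, -2.1, 24.0]
opening: 0.481
grasp_force: 63.1
```

```bash
python3 - <<'E'
from h import *
st()
snap('side','pics/d9.png');snap('wrist','pics/w9.png')
b=cv2.resize(cv2.imread('pics/d9.png')[180:270,195:285],(450,450),interpolation=3)
a=cv2.resize(cv2.imread('pics/w9.png')[90:330,180:380],(350,420),interpolation=3)
cv2.imwrite('pics/m4.png',np.hstack([cv2.copyMakeBorder(a,0,30,0,0,0),b]))
E
```

```text
{'time_s': 18.0, 'q': [-0.1517, 0.339, 1.5054, 0.0, 1.2957, -0.1171], 'eef_pos': [0.6291, 0.023, 0.2591], 'eef_rot': [0.0006, 0.7192, 0.6948, 0.0005], 'wrist_force': [-9.087, -2.1211, 24.0265], 'opening': 0.481, 'grasp_force': 63.1041}
```

View pics/m4.png

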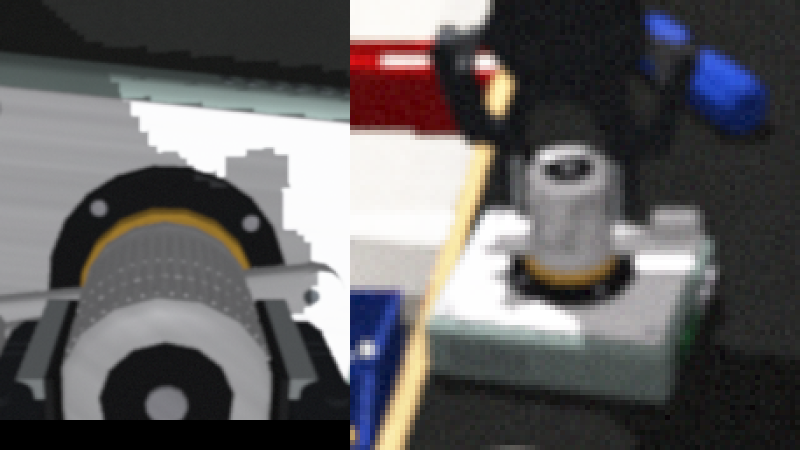

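The cap is down on the lever and the lever is flat. The force rose from 11 to 24 N with no further travel, and the TCP sits at the expected home height, so the seat is against its stop. I'll settle briefly and then hand in.

Request:
carry_out(steps=[0,-0.0005,0,0,0,0,0,0,-0.0005,0,0,0,0,0,0,-0.0005,0,0,0,0,0])

```text
time_s: 18.4
eef_pos: [0.6289, 0.023, 0.2591]
eef_rot: [0.001, 0.719, 0.695, 0.001]
wrist_force: [-6.2, -3.2, 21.9]
opening: 0.486
grasp_force: 63.0
```

```bash
python3 - <<'E'
from h import *
st(); print(ctrl.hand_in())
E
```

```text
{'time_s': 18.4, 'q': [-0.1518, 0.3381, 1.5065, 0.0002, 1.2943, -0.1171], 'eef_pos': [0.6289, 0.023, 0.2591], 'eef_rot': [0.001, 0.7193, 0.6947, 0.0009], 'wrist_force': [-6.1931, -3.2381, 21.9112], 'opening': 0.4855, 'grasp_force': 62.9748}
the job is handed in; nothing more can be done
None
```

The job is handed in at 18.4 s: the lever hangs flat on the seat, the cap's keyways are over the pins, and the arm is holding the cap down at its stop with about 22 N (no verdict came back).

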